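# Crown the vase stack and hold the ticket holder home behind the tray lip

## Robot

A 7-joint arm with a two-finger parallel gripper is mounted at the origin on the work surface. World frame = base frame: x ahead of the robot, y to its left, z up, the work surface at z = 0. Lengths are in m, angles in rad, forces in N, time in s.
With the tool pointing down it reaches from about 0.425 to 0.825 m from the base axis. Payload 3.6 kg.
Tool frame: the origin (TCP) lies at the very end of the fingers, on their centre line; the grasp point (between the pads) lies 19 mm behind it; z points along the fingers, y is the line along which they close (so a half turn about z gives the same grasp; the last joint's range is limited). The gripper opens to 85 mm and grips with 20 to 120 N. Pads are 22 mm wide; open, the fingers measure 114 mm over their backs; the gripper's body (76 mm by 85 mm) begins 54 mm behind the grasp point. The pads swing forward as they close: fully open they stand 13 mm farther back than shut.
Start: joints at [1.117, 0.615, -0.013, 1.423, 0.008, 1.103, -0.04], TCP at [0.269, -0.592, 0.231] pointing down, gripper open.
Joint ranges: [-3.12, 3.12], [-0.3, 2.06], [-1.34, 1.32], [0.26, 2.42], [-1.36, 4.5], [0.01, 1.98], [-2.84, 2.84]. Speed limits (rad/s): [2.79, 2.79, 3.14, 3.14, 3.14, 3.14, 3.14].

## Interface

Orientations are given as a rotation vector (axis times angle).
In Python, from cell import manip gives the robot as it stands. The module is installed in compiled form; this text tells all that it offers.
- The arm moves only by the shell command python3 -m creep 'ROWS' [FORCE]. ROWS is text: rows parted by semicolons, each of 7 numbers parted by spaces: the shift along the tool's x, y, z in m, then the turn, a rotation vector about the tool's x, y, z in degrees, then the finger opening in m, from 0 to 0.0854. A call has 1 to 8 rows; each row shifts and turns the commanded pose from where the row before left it, along the tool's axes as they then stand; what a row does not reach is not made up. A row lasts 1/12 s, in which the tool goes at most 41.7 mm and 7.16 degrees, less where a joint would pass 70% of its speed; a pose out of reach is approached as far as the arm can. A call is refused whole if a number of a shift passes 0.0417 or a number of a turn 7.16, either way. A call with a gripper value outside its range is refused whole. The fingers move at their own pace and stop on an object; FORCE is the grip in N (left out, the last holds). Time passes only in rows, so rows that do not move let the fingers close. It gives the time, the measured TCP pose, the force, the opening and the grip force at its end, in the units of the state.
- manip.sense(): the state, without advancing time (a new reading comes with each control period).
- manip.get_image(name): name is "scene" or "top" or "wrist"; returns a dict with "image" (420x560x3 uint8, red, green, blue), "camera_matrix" (3x3 intrinsics, pixels), "k1" (the pictures are not rectified: a ray, as slopes to the right and down, at radius r is drawn at 1 + k1 r^2 times it, then the intrinsics apply), "R" (3x3) and "t" (3): a world point X has camera coordinates R X + t. Camera axes: x right, y down, z forward; pixel columns grow to the right and rows downward; lengths in m; the calibration is good to about 2 mm. A picture is of the moment at which its call begins. There is no depth.
- manip.sign_off(): hands the job in; it is judged then, once.
The state is a dict: "time": time; "joint_positions": joint angles; "dq": joint speeds; "effort": joint torques, N m; "eef_pos": TCP position; "ee_rot": TCP orientation; "wrist_force": force on the tool from outside, world axes, zero at the start; "torque": the same for the moment, N m; "width": finger opening in m; "gripper_force": force on a finger pad.
Only numpy, scipy, OpenCV 4.12 (cv2) and the standard library are available. Lean on these libraries where they do the work, as an engineer would, in place of code of your own. Each camera call takes 0.05 s, during which the arm holds its last target. There are 200 camera calls.

## Task

Finish the vase display for the shop: gently lay the loose vase from the wooden cradle on top of the two vases in the tray, lying squarely in the saddle between them and in line with them, and let go of it. Then take the larger ticket holder from the grooved stand and push its tongue straight down behind the middle of the tray's front lip, ticket facing out to the front, until its flange sits flush on the front board; it passes a spring leaf on the way, so go by feel and do not hammer it. Keep hold of it and keep pressing it firmly home, ready for the fixing screw: the program finishes while the gripper still holds and presses it, with the three vases undisturbed and the other things left where they are.

Things in the scene. Friction and masses are not known exactly. Their poses are not given: they have to be found in the camera images.
- tray: low wooden display tray, fixed, 152 mm wide (y), x from -72 to +105 mm. Origin at the underside below the middle of its two vases; x points to its front (customers' side, away from the robot), z up. Floor 12 mm thick, side cheeks 46 mm and back edge 42 mm high, 126 mm wide inside. Along the front, in order: the front board, a 10 mm slot, the steel front lip
- front_board: the tray's wooden front board, x = 75 to 89 mm in the tray's frame (same origin and axes), level top 44 mm above the table; the holder's flange lands on this top
- lip_home (a point): where the holder's origin is when it is fully home in the middle of the lip: 44 mm above the table, 96.5 mm ahead of the tray's origin; axes as the tray. The slot is x = 89 to 99 mm of the tray, over 24.5 mm deep; the lip, a 3 mm steel strip 110 mm long in y, closes its front and flares outwards at the top, to 47 mm above the table
- leaf (a joint): spring leaf in the slot: 24 mm wide strip in the middle, bulging 6.5 mm from the front board, 15 mm below the board's top. 0 = at rest; grows (m) as the tongue pushes it back, 1.5 mm (0.0015) when the tongue is in. It presses the tongue forward on the lip. Getting past it takes a few newtons; the force then rises sharply as the flange lands. Press home with 10 to 20 N
- saddle (a point): middle of the third vase's axis when it lies in the saddle: on the tray's middle line above its origin, 93.5 mm above the table (about 1 mm more or less as the lower two roll apart); axes as the tray
- vase_left: plain terracotta bud vase, 60 mm diameter, 110 mm long, rounded ends, short neck with dark mouth, 0.2 kg, breakable; origin on its axis at mid-length, x along the axis to the mouth. One of the two lying side by side in the tray along its x, axis 42 mm above the table, 31 mm to the tray's +y side
- vase_right: plain terracotta bud vase, 60 mm diameter, 110 mm long, rounded ends, short neck with dark mouth, 0.2 kg, breakable; origin on its axis at mid-length, x along the axis to the mouth. The other of the two in the tray, 31 mm to the -y side
- vase_loose: plain terracotta bud vase, 60 mm diameter, 110 mm long, rounded ends, short neck with dark mouth, 0.2 kg, breakable; origin on its axis at mid-length, x along the axis to the mouth. The third one: lies level in the cradle, axis 50 mm up; grip it across from above. Gripped about 6 mm above its axis, fingertips reaching 19 mm lower clear the lower vases (tops 72 mm up) at the saddle
- cradle: wooden V-notched rest, fixed; foot 100 (x) x 74 (y) x 10 mm; at x = -18 and +18 mm a 10 mm thick V whose arms end 40 mm to each side and 44 mm up. Origin at the underside, x along the vase lying in it. May stand left or right
- holder: larger ticket holder, aluminium, 80 g: upright plate 56 wide (y), 74 high, 5 mm thick (x), white ticket on its front (+x); flange 20 mm deep, 5 thick behind (-x) at the plate's foot; below it a tongue 40 wide, 5 thick, 24.5 mm long, rounded end. Origin: middle of the plate's thickness and width, at the flange's underside; z up. Grip it by its two upright side edges, from above
- flange (a point): rear edge of the holder's flange, 22.5 mm behind (-x) the holder's origin
- stand: grooved wooden stand, fixed, 110 (x) x 96 (y) x 34 mm high; two grooves along y, 7 mm wide, 28 deep: the one 25 mm ahead (+x) of its origin holds the larger holder (standing loosely, flange on the stand's top), the one 30 mm behind the spare. Origin at the underside. May stand left or right
- spare_holder: bystander: small ticket holder, 36 mm wide, 36 high, in the stand's rear groove; not wanted
- bowl: bystander: small terracotta bowl, 90 mm across, 38 high; origin under its centre
- burner: bystander: small terracotta incense burner, 66 mm across, 55 high; origin under its centre
- ticket_pad: bystander: pad of blank tickets, 60 x 85 x 18 mm
- brush: bystander: a brush lying flat
- rib: bystander: flat wooden shaping rib, 110 x 45 x 7 mm
- tool_jar: bystander: terracotta jar of tools, 80 mm across, 180 mm high overall
Things that resemble listed ones, but are neither listed nor needed, are in the scene too. Leave any pink or yellow look-alike of the vase_loose alone.

How it is judged:
By the outcome, as a careful person would: the job done as asked, in the order asked, and still so for the second after the job is handed in, while the arm keeps its last pose, push and grip.
It also fails if it takes over 58 s, if anything falls off the work surface, if the arm or the gripper's body presses on something with over 40 N, if the wrist force passes 120 N, or if a joint passes its speed limit or range.

## Working session

There is one attempt and no reset: what is moved stays moved. The work goes in short steps, Python scripts to look and compute and a shell command to move; the robot and the scene stay as the last step left them, time stands still between calls to the robot, and variables do not carry over. Pictures are saved under pics/ and viewed, at most 10 in all, crops included, and the job is handed in when it is done.

```bash
mkdir -p pics; cat > h.py <<'E'
import numpy as np, cv2
from cell import manip
from scipy.spatial.transform import Rotation as Ro
def snap(n,f=None):
    d=manip.get_image(n); np.savez(f'pics/{f or n}.npz',**d)
    cv2.imwrite(f'pics/{f or n}.png',d['image'][:,:,::-1]); return d
def ld(f): return dict(np.load(f'pics/{f}.npz'))
def ray(d,px):
    K=d['camera_matrix'];u=cv2.undistortPoints(np.array([[px]],float),K,np.array([float(d['k1']),0,0,0,0]))[0,0]
    # k1 in cv2 same model: xd = x(1+k1 r^2)
    r=d['R'].T@np.array([u[0],u[1],1]); c=-d['R'].T@d['t']; return c,r
def atz(d,px,z):
    c,r=ray(d,px); return c+r*(z-c[2])/r[2]
def proj(d,X):
    X=np.atleast_2d(X).astype(float)
    return cv2.projectPoints(X,cv2.Rodrigues(d['R'])[0],d['t'].astype(float),d['camera_matrix'],np.array([float(d['k1']),0,0,0,0]))[0][:,0]
def tri(obs):
    A=np.zeros((3,3));b=np.zeros(3)
    for d,px in obs:
        c,r=ray(d,px);r=r/np.linalg.norm(r);P=np.eye(3)-np.outer(r,r);A+=P;b+=P@c
    return np.linalg.solve(A,b)
def delta(pos,yaw=None):
    """shift in tool axes to reach pos; yaw = desired world angle of tool x"""
    s=manip.sense();R=Ro.from_rotvec(s['ee_rot']).as_matrix()
    return R.T@(np.array(pos)-s['eef_pos']),R
E
python3 - <<'E'
from h import *
s=manip.sense();print({k:np.round(v,3) for k,v in s.items()})
print(Ro.from_rotvec(s['ee_rot']).as_matrix().round(3))
a=snap('scene','s0');b=snap('top','t0')
for d in(a,b):print(d['camera_matrix'].round(1).tolist(),d['k1'],(-d['R'].T@d['t']).round(3),d['R'].round(2).tolist())
E
```

```text
{'time': np.float64(0.0), 'joint_positions': array([ 1.118,  0.616, -0.013,  1.425,  0.008,  1.103, -0.04 ]), 'dq': array([ 0.002, -0.001,  0.001, -0.   ,  0.001, -0.001, -0.001]), 'effort': array([ 0.0000e+00, -4.6921e+01,  2.5900e-01, -1.7103e+01,  1.0000e-02,
        1.0000e-02,  0.0000e+00]), 'eef_pos': array([ 0.269, -0.591,  0.23 ]), 'ee_rot': array([-3.068e+00, -6.650e-01,  1.000e-03]), 'wrist_force': array([ 0.531,  0.798, -0.583]), 'torque': array([-0.08 ,  0.024, -0.024]), 'gripper_force': np.float64(0.0), 'width': np.float64(0.085)}
[[ 0.91   0.414 -0.001]
 [ 0.414 -0.91   0.002]
 [-0.    -0.003 -1.   ]]
[[512.7, 0.0, 284.5], [0.0, 512.7, 213.3], [0.0, 0.0, 1.0]] 0.04621080397854774 [ 0.981 -0.757  1.327] [[0.8, 0.6, 0.01], [0.5, -0.67, -0.55], [-0.32, 0.45, -0.83]]
[[411.8, 0.0, 290.4], [0.0, 411.8, 215.9], [0.0, 0.0, 1.0]] -0.006572743297188038 [ 0.364 -0.091  1.257] [[0.02, -1.0, -0.01], [-0.99, -0.02, -0.11], [0.11, 0.02, -0.99]]
```

View pics/s0.png

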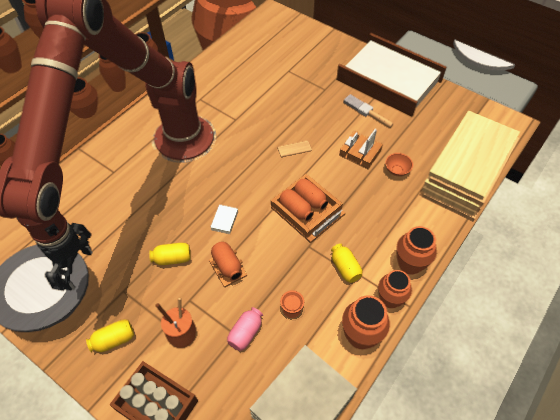

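View pics/t0.png

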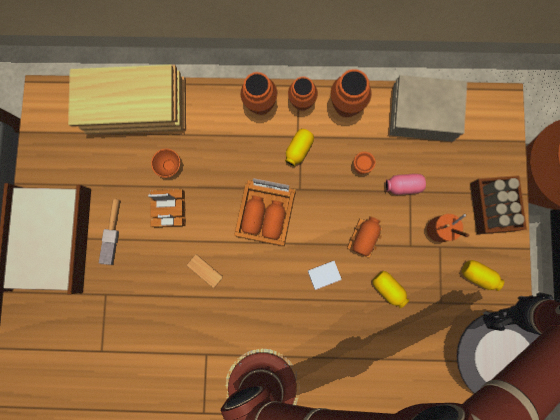

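Top image: the terracotta vase in the cradle is at (366,236), the tray's two vases at (254,216) and (274,221), and the stand at (167,208) with the larger holder probably the front one at (162,196). Possible mistakes for vase_loose are the yellow vases at (300,147), (391,289) and (483,276), the pink one at (407,184), and the two tray vases. My choice is the terracotta one in the cradle at (366,236); I'll check it in a close crop.

```bash
python3 - <<'E'
from h import *
t=cv2.imread('pics/t0.png');s=cv2.imread('pics/s0.png')
c=lambda im,x,y,w,h,k:cv2.resize(im[y:y+h,x:x+w],(w*k,h*k),interpolation=cv2.INTER_CUBIC)
A=np.hstack([c(t,230,175,66,75,4),c(t,345,210,44,75,4),c(t,143,170,50,75,4)])
B=np.hstack([c(s,265,170,85,72,4),c(s,200,235,50,72,4),c(s,335,120,50,72,4)])
w=max(A.shape[1],B.shape[1]);pad=lambda M:np.pad(M,((0,0),(0,w-M.shape[1]),(0,0)))
M=np.vstack([pad(A),pad(B)]);print(M.shape);cv2.imwrite('pics/m1.png',M)
E
```

```text
(588, 740, 3)
```

View pics/m1.png

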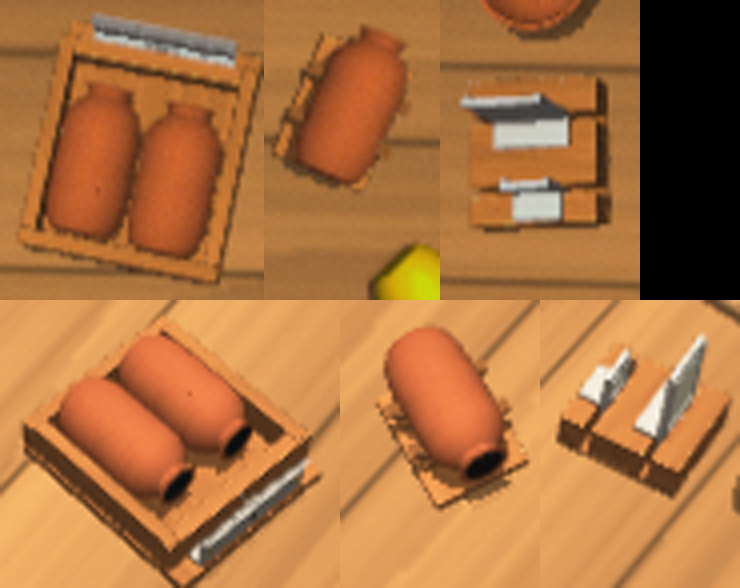

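The crop confirms it: the loose vase is terracotta with a dark mouth, lying in the V cradle (crop (352,105), mouth toward (385,40)). The large holder is in the stand's upper (front) groove at crop (515,105) and the small spare is in the lower one. Next come rough positions, then wrist views.

```bash
python3 - <<'E'
from h import *
t=ld('t0');
f=lambda x,y,ox,oy,dx=0:((x-dx)/4+ox-.375,y/4+oy-.375)
P={'vl':(f(95,160,230,175),.05),'vr':(f(178,180,230,175),.05),'loose mouth':(f(384,38,345,210,264),.05),'loose butt':(f(328,172,345,210,264),.05),
'holder L':(f(463,102,143,170,440),.104),'holder R':(f(541,98,143,170,440),.104),'stand bl':(f(472,226,143,170,440),.034),'stand br':(f(600,226,143,170,440),.034),'stand tl':(f(472,80,143,170,440),.034),'stand tr':(f(600,78,143,170,440),.034),
'tray bl':(f(22,240,230,175),.042),'tray br':(f(218,275,230,175),.042),'tray fl':(f(70,25,230,175),.044),'tray fr':(f(262,62,230,175),.044)}
for k,(p,z) in P.items(): print(k,atz(t,p,z).round(4))
s=manip.sense()
w=snap('wrist','w0');R=Ro.from_rotvec(s['ee_rot']).as_matrix()
C=-w['R'].T@w['t'];print('cam in tool',(R.T@(C-s['eef_pos'])).round(4),(w['R']@R).round(3).tolist(),w['camera_matrix'][0,0],w['k1'])
E
```

```text
vl [0.5027 0.0365 0.05  ]
vr [ 0.4892 -0.0253  0.05  ]
loose mouth [ 0.4971 -0.3208  0.05  ]
loose butt [ 0.398  -0.2801  0.05  ]
holder L [0.5459 0.3322 0.104 ]
holder R [0.55   0.2765 0.104 ]
stand bl [0.4632 0.3452 0.034 ]
stand br [0.4653 0.2489 0.034 ]
stand tl [0.574  0.3521 0.034 ]
stand tr [0.5775 0.2549 0.034 ]
tray bl [0.4429 0.0894 0.042 ]
tray br [ 0.4203 -0.0563  0.042 ]
tray fl [0.6048 0.0593 0.044 ]
tray fr [ 0.5797 -0.0852  0.044 ]
cam in tool [ 0.0774  0.0002 -0.142 ] [[0.0, 1.0, 0.0], [-0.953, 0.001, -0.302], [-0.302, -0.0, 0.953]] 333.18458935919324 -0.05881946196109729
```

```bash
python3 -m creep '.034 -.023 .003 0 0 0 .085;.034 -.023 .003 0 0 0 .085;.034 -.023 .003 0 0 0 .085;.034 -.023 .003 0 0 0 .085;.034 -.023 .003 0 0 0 .085;.034 -.023 .003 0 0 0 .085;.034 -.023 .003 0 0 0 .085;.034 -.023 .003 0 0 0 .085'
python3 -m creep '0 0 0 0 0 6.7 .085;0 0 0 0 0 6.7 .085;0 0 0 0 0 6.7 .085;0 0 0 0 0 6.7 .085;0 0 0 0 0 6.7 .085;0 0 0 0 0 6.7 .085;0 0 0 0 0 6.7 .085;0 0 0 0 0 0 .085'
python3 - <<'E'
from h import *
s=manip.sense();print(s['joint_positions'].round(2),Ro.from_rotvec(s['ee_rot']).as_matrix().round(3).tolist())
d=snap('wrist','w1');im=cv2.imread('pics/w1.png')
for p in ([.497,-.3208,.05],[.398,-.2801,.05]):print(proj(d,p))
E
```

```text
time: 0.82
eef_pos: [0.441, -0.3097, 0.2071]
ee_rot: [-3.07, -0.665, 0.0]
wrist_force: [1.3, 0.6, 0.1]
width: 0.085
gripper_force: 0.0
time: 1.48
eef_pos: [0.4404, -0.3112, 0.207]
ee_rot: [-3.081, 0.614, 0.001]
wrist_force: [-0.1, -0.2, 0.5]
width: 0.0852
gripper_force: 0.0
[ 0.45  0.47  0.19  1.78 -0.11  0.9  -1.28] [[0.924, -0.383, -0.001], [-0.383, -0.924, 0.0], [-0.001, 0.0, -1.0]]
[[259.57700094 127.48609468]]
[[261.30668849 240.09142358]]
```

View pics/w1.png

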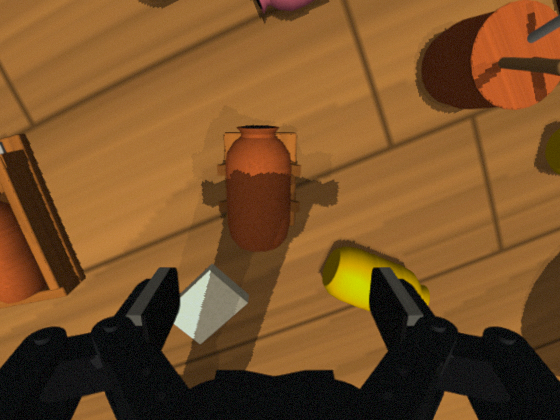

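The vase is seen from above in the cradle: mouth at (258,127), butt at (260,250), sides at columns 227 and 291, with the axis nearly vertical in the picture. I'll fit a vase model to those edges.

```bash
cat >> h.py <<'E'
from scipy.optimize import least_squares
def cloud(x,y,z,yaw):
    a=np.linspace(0,2*np.pi,120)
    pr=[(-.055+.012*(1-np.cos(b)),.018+.012*np.sin(b)) for b in np.linspace(0,np.pi/2,8)]+[(u,.03) for u in np.linspace(-.043,.02,20)]+[(.055,.017)]
    P=np.array([[u,r*np.cos(t),r*np.sin(t)] for u,r in pr for t in a])
    return P@Ro.from_euler('z',yaw).as_matrix().T+[x,y,z]
def info(d):
    s=manip.sense();R=Ro.from_rotvec(s['ee_rot']).as_matrix();return s,R
E
python3 - <<'E'
from h import *
d=ld('w1')
def edges(p):
    q=proj(d,cloud(p[0],p[1],.05,p[2]))
    def at(row):
        m=abs(q[:,1]-row)<4;return q[m,0].min(),q[m,0].max()
    l1,r1=at(165);l2,r2=at(220)
    return np.array([l1,r1,l2,r2,q[:,1].min(),q[:,1].max()])
o=np.array([227,291,228,290.5,124.5,250.5])
x0=np.array([.445,-.30,-.39]);best=None
from scipy.optimize import minimize
r=minimize(lambda p:((edges(p)-o)**2).sum(),x0,method='Nelder-Mead',options=dict(initial_simplex=x0+np.vstack([np.zeros(3),np.diag([.01,.01,.05])])))
print(r.x,np.degrees(r.x[2]),edges(r.x)-o)
im=cv2.imread('pics/w1.png')
g=cv2.cvtColor(im,cv2.COLOR_BGR2HSV)
for row in(165,190,220):print(row,im[row,215:300:1,0].tolist())
# cradle foot far corners
for p in((224,133),(297,133)):print(atz(d,p,.01))
E
```

```text
Traceback (most recent call last):
ValueError: zero-size array to reduction operation minimum which has no identity
```

```bash
python3 - <<'E'
from h import *
d=ld('w1')
def edges(p):
    q=proj(d,cloud(p[0],p[1],.05,p[2]))
    def at(row):
        m=abs(q[:,1]-row)<5
        return (q[m,0].min(),q[m,0].max()) if m.any() else (0,0)
    l1,r1=at(170);l2,r2=at(220)
    return np.array([l1,r1,l2,r2,q[:,1].min(),q[:,1].max()])
o=np.array([227,291,228,290.5,124.5,250.5])
x0=np.array([.445,-.30,-.39])
from scipy.optimize import minimize
r=minimize(lambda p:((edges(p)-o)**2).sum(),x0,method='Nelder-Mead',options=dict(initial_simplex=x0+np.vstack([np.zeros(3),np.diag([.003,.003,.03])])))
print(r.x,np.degrees(r.x[2]),edges(r.x)-o)
im=cv2.imread('pics/w1.png')
for row in(170,220):print(row,im[row,219:300,1].tolist())
for p in((224,133),(297,133)):print(atz(d,p,.01))
E
```

```text
[ 0.44804931 -0.29939092 -0.40108739] -22.98061493155757 [-1.30227276  1.19624567 -0.47518214  0.41699441 -0.12214263 -0.06136627]
170 [76, 75, 72, 75, 74, 67, 61, 44, 49, 63, 65, 64, 65, 62, 58, 48, 51, 44, 44, 53, 70, 67, 74, 80, 82, 77, 83, 84, 85, 89, 87, 86, 89, 87, 86, 89, 93, 88, 85, 89, 84, 90, 89, 89, 86, 84, 83, 81, 86, 85, 81, 79, 80, 81, 81, 79, 75, 74, 73, 74, 70, 72, 70, 68, 65, 63, 63, 62, 57, 50, 47, 46, 55, 75, 73, 76, 78, 75, 76, 77, 77]
220 [89, 92, 92, 87, 54, 53, 51, 49, 43, 36, 32, 41, 40, 37, 39, 34, 41, 42, 43, 47, 41, 42, 45, 49, 45, 47, 47, 47, 39, 51, 47, 48, 44, 48, 48, 43, 42, 47, 47, 46, 49, 46, 45, 43, 41, 42, 43, 41, 42, 39, 43, 37, 45, 42, 45, 43, 36, 42, 36, 43, 41, 26, 32, 43, 41, 45, 42, 38, 36, 34, 32, 54, 66, 68, 60, 54, 63, 66, 65, 64, 64]
[ 0.50372048 -0.28307354  0.01      ]
[ 0.47568325 -0.35053755  0.01      ]
```

```bash
python3 -m creep '0 -.004 .028 0 0 0 .085;0 -.005 .03 0 0 0 .085;0 -.004 .029 0 0 0 .085;0 0 0 0 0 0 .085;0 0 0 0 0 0 .085'
python3 - <<'E'
from h import *
d=snap('wrist','w2');im=cv2.imread('pics/w2.png')
p=proj(d,[.446,-.2985,.05])[0];print(p)
x,y=int(p[0]-100),int(p[1]-140);x=max(x,0);y=max(y,0);print(x,y)
c=im[y:y+200,x:x+200];cv2.imwrite('pics/w2c.png',cv2.convertScaleAbs(cv2.resize(c,None,fx=3,fy=3,interpolation=cv2.INTER_CUBIC),alpha=1.6))
E
```

```text
time: 1.95
eef_pos: [0.4447, -0.299, 0.1195]
ee_rot: [-3.081, 0.608, 0.005]
wrist_force: [0.2, -0.9, 0.5]
width: 0.0848
gripper_force: 0.0
[272.86331139 220.18678338]
172 80
```

View pics/w2c.png

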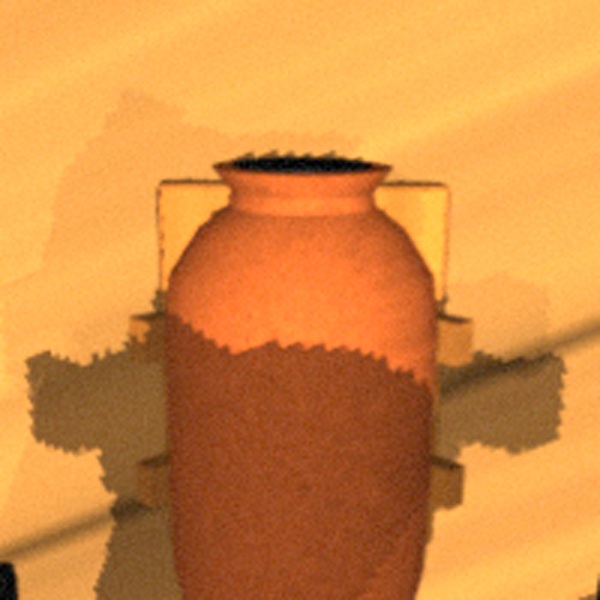

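Close view: the V-arm stubs show at crop rows about 315–360 (front) and 458–507 (rear), the foot's front edge is at row 181, and the foot corners are at columns 160 and 447.

```bash
python3 - <<'E'
from h import *
d=ld('w2');s,R=info(d);f=lambda x,y:(172+x/3-.33,80+y/3-.33)
def T(px,z):return (R.T@(atz(d,px,z)-s['eef_pos'])).round(4)[:2]
print('yaw',np.degrees(np.arctan2(R[1,0],R[0,0])))
for n,p,z in[('footL',(160,181),.01),('footR',(447,181),.01)]+[(f'arm{r}{c}',(c,r),.044) for c,rs in((140,(317,332,360,462,472,507)),(455,(317,332,362,462,472,507))) for r in rs]+[('outer L',(131,345),.044),('outer R',(472,345),.044),('outer L',(140,490),.044),('outer R',(462,490),.044),('vase L',(168,400),.05),('vase R',(432,400),.05),('mouth rim top',(303,157),.067)]:
    print(n,T(f(*p),z))
E
```

```text
yaw -22.37655978311711
footL [ 0.0485 -0.0376]
footR [0.0486 0.0338]
arm317140 [ 0.0222 -0.0384]
arm332140 [ 0.0187 -0.0385]
arm360140 [ 0.0122 -0.0389]
arm462140 [-0.0128 -0.0401]
arm472140 [-0.0154 -0.0402]
arm507140 [-0.0244 -0.0407]
arm317455 [0.0223 0.0322]
arm332455 [0.0189 0.0323]
arm362455 [0.0118 0.0327]
arm462455 [-0.0127  0.0338]
arm472455 [-0.0152  0.0339]
arm507455 [-0.0242  0.0344]
outer L [ 0.0157 -0.0407]
outer R [0.0158 0.0363]
outer L [-0.02   -0.0405]
outer R [-0.0198  0.0358]
vase L [ 0.0046 -0.032 ]
vase R [0.0047 0.027 ]
mouth rim top [ 0.0595 -0.0017]
```

```bash
python3 - <<'E'
from h import *
d=ld('w2');s,R=info(d)
for z in(0,-.006,-.013):
    for x in(.011,-.011):
        print(z,x,proj(d,s['eef_pos']+R@np.array([x,-.0425,z])).round(0),proj(d,s['eef_pos']+R@np.array([x,.0425,z])).round(0))
E
```

```text
0 0.011 [[184. 249.]] [[367. 250.]]
0 -0.011 [[188. 291.]] [[363. 291.]]
-0.006 0.011 [[181. 255.]] [[371. 255.]]
-0.006 -0.011 [[185. 298.]] [[366. 298.]]
-0.013 0.011 [[176. 262.]] [[375. 263.]]
-0.013 -0.011 [[181. 306.]] [[370. 307.]]
```

```bash
python3 -m creep '0 -.001 .02 0 0 0 .085;-.0005 -.001 .02 0 0 0 .085;0 0 .02 0 0 0 .085;0 0 .015 0 0 0 .085;0 0 .0125 0 0 0 .085;0 0 0 0 0 0 .085' 25
python3 -m creep '0 0 0 0 0 0 .07;0 0 0 0 0 0 .06;0 0 0 0 0 0 .05;0 0 0 0 0 0 .05;0 0 0 0 0 0 .05;0 0 0 0 0 0 .05;0 0 0 0 0 0 .05' 25
python3 -m creep '0 0 0 0 0 0 .05;0 0 0 0 0 0 .05;0 0 -.002 0 0 0 .05;0 0 -.004 0 0 0 .05;0 0 -.005 0 0 0 .05;0 0 0 0 0 0 .05' 25
```

```text
time: 2.5
eef_pos: [0.4458, -0.2982, 0.0328]
ee_rot: [3.082, -0.611, -0.0]
wrist_force: [0.3, -0.1, 0.7]
width: 0.085
gripper_force: 0.0
time: 3.08
eef_pos: [0.447, -0.2979, 0.035]
ee_rot: [3.081, -0.612, 0.005]
wrist_force: [-0.9, 2.2, 6.0]
width: 0.0595
gripper_force: 29.2
time: 3.58
eef_pos: [0.4464, -0.2981, 0.045]
ee_rot: [3.081, -0.611, 0.003]
wrist_force: [0.4, -0.6, -2.1]
width: 0.0596
gripper_force: 27.7
```

```bash
python3 -m creep '0 0 -.015 0 0 0 .05;0 0 -.03 0 0 0 .05;0 0 -.035 0 0 0 .05;0 0 -.035 0 0 0 .05;-.005 -.011 -.025 0 0 0 .05;-.01 -.022 -.015 0 0 0 .05;-.013 -.029 0 0 0 0 .05;-.013 -.029 0 0 0 0 .05'
python3 -m creep '-.013 -.029 0 0 0 0 .05;-.013 -.029 0 0 0 0 .05;-.013 -.029 0 0 0 0 .05;-.013 -.029 0 0 0 0 .05;-.013 -.029 0 0 0 0 .05;-.013 -.029 0 0 0 0 .05;-.012 -.024 0 0 0 0 .05;0 0 0 0 0 -3 .05'
python3 -m creep '0 0 0 0 0 -4 .05;0 0 0 0 0 -4 .05;0 0 0 0 0 0 .05;0 0 0 0 0 0 .05'
python3 - <<'E'
from h import *
s=manip.sense();print(s['joint_positions'].round(2))
snap('wrist','w3')
E
```

```text
time: 4.25
eef_pos: [0.4429, -0.1977, 0.2002]
ee_rot: [3.08, -0.615, 0.005]
wrist_force: [1.0, 0.4, -2.5]
width: 0.0589
gripper_force: 28.1
time: 4.92
eef_pos: [0.4343, 0.0266, 0.1988]
ee_rot: [-3.096, 0.512, 0.002]
wrist_force: [1.0, -0.2, -3.0]
width: 0.0588
gripper_force: 28.0
time: 5.25
eef_pos: [0.4349, 0.0195, 0.1989]
ee_rot: [-3.126, 0.316, -0.0]
wrist_force: [-0.5, -0.4, -1.9]
width: 0.0592
gripper_force: 28.0
[-0.17  0.33  0.1   2.06 -0.05  0.76 -1.81]
```

View pics/w3.png

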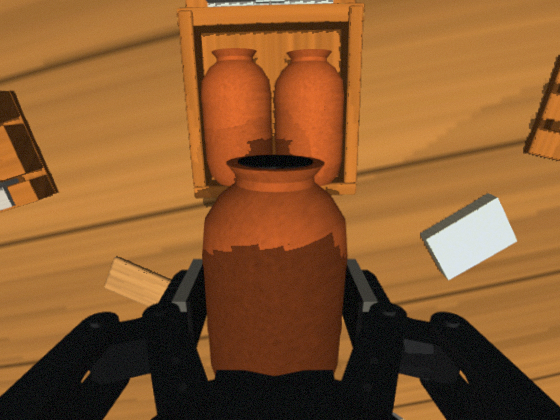

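The tray shows at the top: front board at rows 7–25, cheeks at columns about 180–200 and 346–362, the two vase mouths at (234,51) and (309,52). The held vase is straight, with its mouth at (276,160). I'll pull the edges from image profiles.

```bash
python3 - <<'E'
from h import *
im=cv2.GaussianBlur(cv2.imread('pics/w3.png'),(0,0),.8).astype(int)[:,:,1]
for r in(50,80,120,160):print(r,'L',im[r,174:210].tolist(),'R',im[r,334:370].tolist())
for c in(215,275,330):print(c,im[0:45,c].tolist())
for c in(190,352):print(c,im[0:30,c].tolist(),im[180:200,c].tolist())
E
```

```text
50 L [111, 112, 112, 112, 112, 107, 99, 96, 101, 107, 110, 112, 114, 115, 116, 117, 119, 120, 112, 91, 68, 47, 37, 35, 34, 34, 38, 54, 85, 114, 125, 126, 123, 120, 118, 118] R [123, 124, 124, 119, 102, 75, 56, 45, 39, 37, 37, 38, 40, 48, 70, 91, 105, 110, 113, 114, 115, 115, 116, 117, 118, 118, 116, 114, 117, 122, 123, 123, 123, 124, 126, 125]
80 L [118, 119, 119, 119, 119, 119, 119, 117, 109, 96, 95, 101, 106, 109, 111, 113, 115, 116, 117, 118, 116, 106, 86, 60, 41, 35, 36, 40, 47, 57, 65, 69, 72, 75, 77, 79] R [80, 77, 75, 75, 74, 72, 66, 58, 50, 41, 37, 39, 47, 64, 84, 97, 105, 109, 111, 114, 115, 116, 117, 116, 112, 101, 97, 109, 123, 126, 126, 126, 126, 126, 126, 125]
120 L [123, 123, 123, 124, 124, 123, 122, 122, 123, 123, 122, 120, 115, 111, 112, 116, 119, 120, 121, 120, 117, 116, 116, 112, 101, 86, 63, 45, 40, 47, 57, 66, 73, 76, 78, 79] R [84, 81, 79, 77, 75, 72, 68, 61, 51, 42, 39, 50, 78, 103, 117, 122, 124, 124, 122, 119, 116, 114, 114, 108, 96, 103, 123, 132, 133, 132, 133, 133, 132, 133, 132, 132]
160 L [130, 131, 131, 132, 131, 131, 131, 131, 131, 131, 133, 133, 132, 1
[... 740 characters left out ...]
, 120, 121, 124, 127, 128, 128, 129, 128, 126, 124, 122, 121, 120, 119, 117, 106, 80, 50, 37, 37, 37, 37, 36, 39, 48, 59, 75, 99, 110, 110, 110, 110, 110, 110, 110, 110, 109, 110, 110, 110]
190 [126, 126, 126, 127, 127, 125, 119, 110, 113, 114, 106, 103, 107, 109, 110, 109, 105, 106, 111, 114, 115, 116, 116, 118, 118, 119, 119, 119, 119, 119] [134, 134, 135, 135, 136, 136, 136, 137, 138, 138, 139, 139, 138, 137, 136, 135, 134, 133, 133, 133]
352 [113, 111, 106, 107, 107, 100, 101, 107, 109, 109, 108, 108, 108, 111, 113, 114, 113, 112, 113, 114, 114, 113, 114, 114, 114, 114, 113, 114, 114, 113] [125, 117, 101, 98, 111, 120, 120, 119, 117, 115, 115, 115, 114, 112, 110, 113, 116, 117, 118, 119]
```

```bash
python3 - <<'E'
from h import *
d=ld('w3');s,R=info(d)
L=[(193.7,50),(196.5,80),(200,120),(203,160)];Rr=[(348.2,50),(347.6,80),(345.9,120),(344.7,160)]
B=[(215,24.6),(275,22.7),(330,21.2)];F=[(215,6.5),(275,5.2),(330,4.)]
def loc(p,X):
    c,s_=np.cos(p[2]),np.sin(p[2]);v=X[:2]-p[:2];return c*v[0]+s_*v[1],-s_*v[0]+c*v[1]
def res(p):
    return [loc(p,atz(d,q,.046))[1]-.063 for q in L]+[loc(p,atz(d,q,.046))[1]+.063 for q in Rr]+[loc(p,atz(d,q,.044))[0]-.075 for q in B]+[loc(p,atz(d,q,.044))[0]-.089 for q in F]
r=least_squares(res,[.496,.0056,-.2]);p=r.x
print(p,np.degrees(p[2]),(np.array(r.fun)*1e3).round(1))
ty=np.arctan2(R[1,0],R[0,0]);print('tool yaw',np.degrees(ty),s['eef_pos'],R.round(3).tolist())
# neighbours' necks
for q in((234,51),(309,52)):print('mouth',loc(p,atz(d,q,.059)))
# held vase mouth centre, top of rim row 155
X=atz(d,(275.5,155.5),s['eef_pos'][2]+.015+.017);print('held mouth in tool',R.T@(X-s['eef_pos']))
for c in(204,346):
  X=atz(d,(c,215),s['eef_pos'][2]+.015);print('held side in tool',R.T@(X-s['eef_pos']))
E
```

```text
[ 0.49802805  0.007685   -0.17688293] -10.134645239433958 [ 0.5  0.1 -0.1  0.2 -0.1 -0.4  0.  -0.2  0.4  0.4  0.6 -0.2 -0.7 -0.6]
tool yaw -11.571393782408913 [0.43491917 0.01937013 0.19887051] [[0.98, -0.201, -0.0], [-0.201, -0.98, 0.0], [-0.0, -0.0, -1.0]]
mouth (np.float64(0.052727934913658875), np.float64(0.028988962315712567))
mouth (np.float64(0.050533753179176376), np.float64(-0.02966283412430814))
held mouth in tool [ 0.06047457  0.00046402 -0.03200072]
held side in tool [ 0.03380993 -0.02832141 -0.0149996 ]
held side in tool [ 0.0338574   0.02906153 -0.01500121]
```

```bash
python3 -m creep '.01 0 .01 0 0 0 .05;.014 -.0011 .015 0 0 -.7 .05;.015 0 .016 0 0 -.7 .05;.013 0 .016 0 0 0 .05;.007 0 .012 0 0 0 .05;0 0 .005 0 0 0 .05;0 0 0 0 0 0 .05;0 0 0 0 0 0 .05'
python3 - <<'E'
from h import *
snap('wrist','w4')
E
```

```text
time: 5.97
eef_pos: [0.4925, 0.0096, 0.1249]
ee_rot: [3.129, -0.276, -0.002]
wrist_force: [1.1, 0.4, -1.5]
width: 0.0589
gripper_force: 27.9
```

View pics/w4.png

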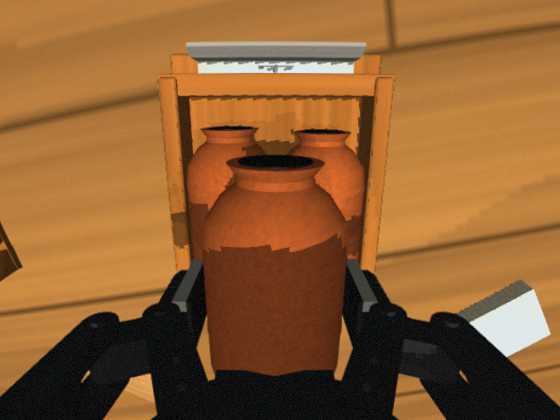

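The held vase (mouth (276,160)) sits centred above the pair (mouths at (230,129) and (320,131)). The front board is at rows 76–95 and the lip at rows 43–60, columns 187–365. A second, refined measurement of the tray follows.

```bash
python3 - <<'E'
from h import *
d=ld('w4');s,R=info(d)
im=cv2.GaussianBlur(cv2.imread('pics/w4.png'),(0,0),.8).astype(float)[:,:,1]
def cross(v,i0,fall):  # first strongest gradient
    g=np.diff(v);g=-g if fall else g;i=np.argmax(g);
    if 0<i<len(g)-1:
        a,b,c=g[i-1],g[i],g[i+1];i=i+.5*(a-c)/(a-2*b+c)
    return i0+i+.5
L=[(cross(im[r,170:200],170,True),r) for r in(105,125,145,170)]
Rr=[(cross(im[r,355:385],355,False),r) for r in(105,125,145,170)]
B=[(c,cross(im[86:104,c],86,True)) for c in(205,240,275,310,345)]
F=[(c,cross(im[66:84,c],66,True)) for c in(205,240,315,345)]
for n,q in(('L',L),('R',Rr),('B',B),('F',F)):print(n,np.round(q,1).tolist())
for c in(215,330):print(c,im[38:100,c].round(0).astype(int).tolist())
def loc(p,X):
    c,s_=np.cos(p[2]),np.sin(p[2]);v=X[:2]-p[:2];return c*v[0]+s_*v[1],-s_*v[0]+c*v[1]
def res(p):
    return [loc(p,atz(d,q,.046))[1]-.063 for q in L]+[loc(p,atz(d,q,.046))[1]+.063 for q in Rr]+[loc(p,atz(d,q,.044))[0]-.075 for q in B]+[loc(p,atz(d,q,.044))[0]-.089 for q in F]
r=least_squares(res,[.498,.0077,-.177],loss='soft_l1',f_scale=.0005);p=r.x
print(p,np.degrees(p[2]),(np.array(r.fun)*1e3).round(1))
print('tool yaw',np.degrees(np.arctan2(R[1,0],R[0,0])),s['eef_pos'])
print('tcp in tray',loc(p,s['eef_pos']))
for q in((230,128),(320,130)):print('mouth',loc(p,atz(d,q,.059)))
print('lip ends',loc(p,atz(d,(187,44),.047)),loc(p,atz(d,(365,44),.047)))
E
```

```text
L [[177.4, 105.0], [178.8, 125.0], [180.1, 145.0], [182.1, 170.0]]
R [[373.8, 105.0], [372.3, 125.0], [370.7, 145.0], [368.4, 170.0]]
B [[205.0, 95.0], [240.0, 94.8], [275.0, 94.6], [310.0, 94.5], [345.0, 94.7]]
F [[205.0, 72.7], [240.0, 72.4], [315.0, 72.6], [345.0, 72.9]]
215 [121, 122, 126, 143, 165, 178, 178, 166, 147, 133, 128, 127, 127, 125, 125, 126, 127, 127, 122, 102, 76, 66, 76, 103, 143, 189, 222, 232, 231, 231, 232, 233, 233, 230, 209, 165, 132, 125, 125, 127, 127, 127, 128, 130, 131, 131, 130, 129, 128, 127, 126, 126, 126, 126, 126, 125, 115, 91, 67, 65, 79, 100]
330 [116, 117, 122, 139, 163, 177, 177, 165, 146, 133, 130, 130, 129, 127, 126, 126, 127, 128, 121, 100, 74, 65, 77, 113, 164, 200, 214, 223, 231, 233, 233, 233, 234, 231, 211, 164, 129, 122, 125, 127, 129, 130, 130, 131, 132, 132, 131, 129, 128, 126, 124, 122, 121, 122, 121, 116, 101, 74, 59, 61, 66, 76]
[ 0.49898591  0.00755572 -0.17561819] -10.062181183237612 [-0.2 -0.1  0.  -0.   0.1  0.   0.   0.2  0.2  0.2  0.3  0.4  0.4 -0.3
 -0.3 -0.4 -0.4]
tool yaw -10.06163274520212 [0.49279135 0.00976266 0.12533995]
tcp in tray (np.float64(-0.006484867177890701), np.float64(0.0010906997408150975))
mouth (np.float64(0.055473605776666414), np.float64(0.02783605824859236))
mouth (np.float64(0.05428670131901432), np.float64(-0.02720553891270564))
lip ends (np.float64(0.10514460229873751), np.float64(0.05393518852633809)) (np.float64(0.10519471680921205), np.float64(-0.05445957590758803))
```

```bash
python3 -m creep '.0013 .0008 .008 0 0 0 .05;0 0 .012 0 0 0 .05;0 0 .01 0 0 0 .05;0 0 .006 0 0 0 .05;0 0 .003 0 0 0 .05;0 0 0 0 0 0 .05;0 0 0 0 0 0 .05'
python3 -m creep '0 0 .001 0 0 0 .05;0 0 .001 0 0 0 .05;0 0 0 0 0 0 .05;0 0 0 0 0 0 .05'
python3 -m creep '0 0 .001 0 0 0 .05;0 0 0 0 0 0 .05;0 0 0 0 0 0 .05'
```

```text
time: 6.6
eef_pos: [0.4946, 0.0086, 0.0861]
ee_rot: [-3.129, 0.275, -0.001]
wrist_force: [0.3, 1.1, -1.8]
width: 0.059
gripper_force: 28.0
time: 6.93
eef_pos: [0.4944, 0.0086, 0.084]
ee_rot: [-3.129, 0.275, -0.001]
wrist_force: [-0.6, 0.1, -1.8]
width: 0.0593
gripper_force: 28.0
time: 7.18
eef_pos: [0.4943, 0.0086, 0.0828]
ee_rot: [-3.129, 0.275, 0.0]
wrist_force: [-0.6, -0.7, -1.9]
width: 0.0592
gripper_force: 28.0
```

```bash
python3 -m creep '0 0 .001 0 0 0 .05;0 0 .001 0 0 0 .05;0 0 0 0 0 0 .05'
python3 -m creep '0 0 .0007 0 0 0 .05;0 0 .0003 0 0 0 .05;0 0 0 0 0 0 .05'
python3 -m creep '0 0 .0007 0 0 0 .05;0 0 0 0 0 0 .05;0 0 0 0 0 0 .05'
```

```text
time: 7.43
eef_pos: [0.4942, 0.0086, 0.0806]
ee_rot: [3.13, -0.275, -0.001]
wrist_force: [0.5, -0.4, -1.2]
width: 0.0589
gripper_force: 28.0
time: 7.68
eef_pos: [0.4943, 0.0087, 0.0797]
ee_rot: [-3.129, 0.275, 0.0]
wrist_force: [-0.6, -0.4, -1.9]
width: 0.0587
gripper_force: 28.0
time: 7.93
eef_pos: [0.4943, 0.0086, 0.0791]
ee_rot: [-3.129, 0.275, 0.0]
wrist_force: [-0.3, 0.1, -2.6]
width: 0.0591
gripper_force: 28.0
```

```bash
python3 -m creep '0 0 .0006 0 0 0 .05;0 0 0 0 0 0 .05;0 0 0 0 0 0 .05'
python3 -m creep '0 0 .0006 0 0 0 .05;0 0 0 0 0 0 .05;0 0 0 0 0 0 .05'
```

```text
time: 8.18
eef_pos: [0.4943, 0.0086, 0.0785]
ee_rot: [-3.129, 0.275, 0.0]
wrist_force: [0.3, -0.3, -1.2]
width: 0.0591
gripper_force: 28.0
time: 8.43
eef_pos: [0.4944, 0.0085, 0.0781]
ee_rot: [3.129, -0.275, 0.0]
wrist_force: [0.1, -0.1, -0.2]
width: 0.0592
gripper_force: 28.1
```

```bash
python3 -m creep '0 0 .0005 0 0 0 .05;0 0 0 0 0 0 .05;0 0 0 0 0 0 .05'
```

```text
time: 8.68
eef_pos: [0.4944, 0.0084, 0.078]
ee_rot: [3.129, -0.275, 0.001]
wrist_force: [-1.3, -0.7, 6.1]
width: 0.0591
gripper_force: 28.5
```

```bash
python3 -m creep '0 0 -.0005 0 0 0 .05;0 0 0 0 0 0 .05;0 0 0 0 0 0 .061;0 0 0 0 0 0 .063;0 0 0 0 0 0 .067;0 0 0 0 0 0 .072;0 0 0 0 0 0 .076;0 0 0 0 0 0 .08'
python3 -m creep '0 0 0 0 0 0 .08;0 0 -.005 0 0 0 .08;0 0 -.015 0 0 0 .085;0 0 -.025 0 0 0 .085;0 0 -.025 0 0 0 .085;0 0 -.02 0 0 0 .085;0 0 0 0 0 0 .085;0 0 0 0 0 0 .085'
python3 - <<'E'
from h import *
snap('wrist','w5')
E
```

```text
time: 9.35
eef_pos: [0.4944, 0.0087, 0.0779]
ee_rot: [-3.129, 0.275, -0.0]
wrist_force: [0.2, -0.1, -0.3]
width: 0.0796
gripper_force: 0.0
time: 10.02
eef_pos: [0.495, 0.0087, 0.1692]
ee_rot: [-3.129, 0.275, -0.005]
wrist_force: [-0.1, 0.3, 0.9]
width: 0.0849
gripper_force: 0.0
```

View pics/w5.png

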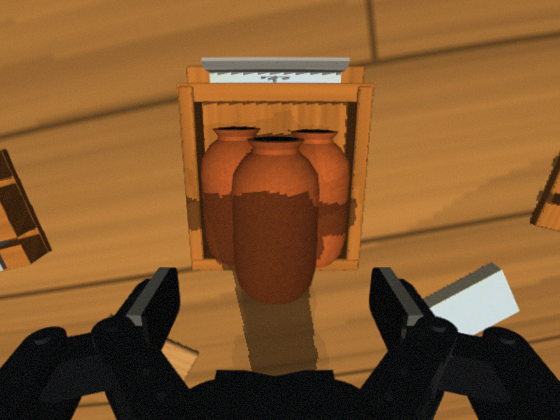

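The loose vase now rests on the pair, centred (mouth (275,142), sides 233 and 318) and in line. Next I go to the stand.

```bash
python3 -m creep '0 -.02 -.003 0 0 0 .085;0 -.037 -.003 0 0 0 .085;0 -.04 -.003 0 0 0 .085;0 -.041 -.003 0 0 0 .085;0 -.041 -.003 0 0 0 .085;0 -.041 -.003 0 0 0 .085;0 -.041 -.003 0 0 0 .085;0 -.038 0 0 0 0 .085'
python3 -m creep '0 0 0 0 0 -6.5 .085;0 0 0 0 0 -6.5 .085;0 0 0 0 0 0 .085;0 0 0 0 0 0 .085'
python3 - <<'E'
from h import *
w=ld('w5');p=[.4990,.0076,-.1756]
def loc(X):
    c,s_=np.cos(p[2]),np.sin(p[2]);v=X[:2]-p[:2];return c*v[0]+s_*v[1],-s_*v[0]+c*v[1]
print('placed mouth',loc(atz(w,(275.5,138),.1105)),'sides',loc(atz(w,(233,220),.0935)),loc(atz(w,(318,220),.0935)))
s=manip.sense();print(s['joint_positions'].round(2))
d=snap('wrist','w6');im=cv2.imread('pics/w6.png')
q=proj(d,[.547,.303,.07])[0];x,y=int(q[0]-120),max(int(q[1]-100),0);print(x,y)
cv2.imwrite('pics/w6c.png',cv2.convertScaleAbs(cv2.resize(im[y:y+190,x:x+240],None,fx=3,fy=3,interpolation=cv2.INTER_CUBIC),alpha=1.1))
E
```

```text
time: 10.73
eef_pos: [0.5458, 0.3056, 0.1877]
ee_rot: [3.129, -0.273, -0.003]
wrist_force: [1.3, 0.3, -0.7]
width: 0.0847
gripper_force: 0.0
time: 11.07
eef_pos: [0.5459, 0.3022, 0.1873]
ee_rot: [3.139, 0.076, -0.005]
wrist_force: [0.3, -0.1, 0.3]
width: 0.0844
gripper_force: 0.0
placed mouth (np.float64(0.05299544660434171), np.float64(-0.0004254127194607306)) sides (np.float64(-0.004850314977446667), np.float64(0.028946011647826186)) (np.float64(-0.004778634258446273), np.float64(-0.030106285463853858))
[-0.56  0.62  0.03  1.56 -0.02  0.97 -2.05]
152 99
```

View pics/w6c.png

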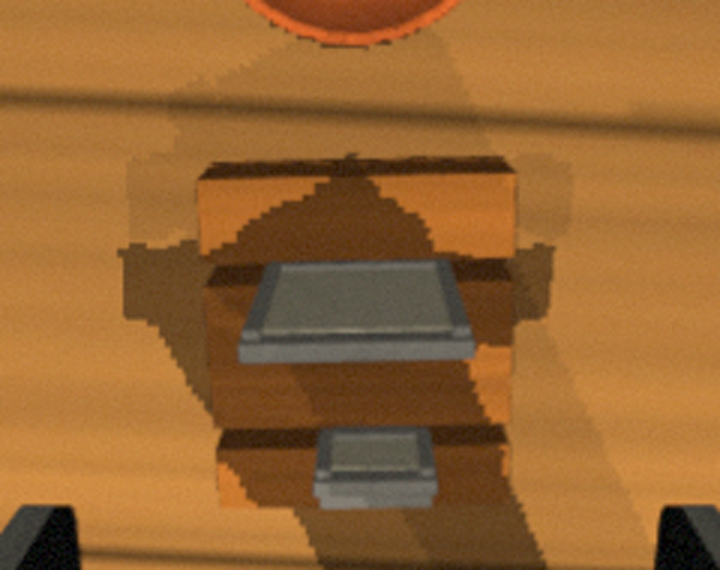

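The large holder is in the front groove with its ticket facing me: top corners at crop (240,347) and (474,345), top face down to row 361, foot at (268,262)–(450,262). The small spare is below at (375,465).

```bash
python3 - <<'E'
from h import *
d=ld('w6');s,R=info(d);f=lambda x,y:(152+x/3-.33,99+y/3-.33)
T=lambda p,z:(R.T@(atz(d,f(*p),z)-s['eef_pos']))[:2].round(4)
print(s['eef_pos'],np.degrees(np.arctan2(R[1,0],R[0,0])),R.round(3).tolist())
for n,p,z in[('top fl',(240,347),.108),('top fr',(474,345),.108),('top rl',(239,361),.108),('top rr',(474,359),.108),('foot l',(268,263),.034),('foot r',(452,263),.034),('stand fl',(197,181),.034),('stand fr',(516,175),.034),('stand bl',(220,507),.034),('stand br',(510,507),.034),('grv fl',(205,265),.034),('grv fr',(513,260),.034),('grv bl',(205,287),.034),('grv br',(513,282),.034)]:print(n,T(p,z))
E
```

```text
[0.54613064 0.30199847 0.18772035] 2.7374650082211534 [[0.999, 0.048, -0.002], [0.048, -0.999, -0.001], [-0.002, 0.001, -1.0]]
top fl [ 0.0017 -0.0299]
top fr [0.0022 0.0248]
top rl [-0.0018 -0.0303]
top rr [-0.0012  0.0249]
foot l [ 0.0034 -0.0304]
foot r [0.0034 0.0256]
stand fl [ 0.0285 -0.0508]
stand fr [0.0304 0.0439]
stand bl [-0.0795 -0.0488]
stand br [-0.0795  0.047 ]
grv fl [ 0.0028 -0.0496]
grv fr [0.0044 0.0441]
grv bl [-0.0042 -0.0499]
grv br [-0.0025  0.0444]
```

```bash
python3 -m creep '0 -.0013 .02 0 0 -.8 .085;0 -.0014 .025 0 0 0 .085;0 0 .025 0 0 0 .085;0 0 .025 0 0 0 .085;0 0 .02 0 0 0 .085;0 0 .012 0 0 0 .085;0 0 .0065 0 0 0 .085;0 0 0 0 0 0 .085' 30
python3 -m creep '0 0 0 0 0 0 .075;0 0 0 0 0 0 .065;0 0 0 0 0 0 .06;0 0 0 0 0 0 .05;0 0 0 0 0 0 .05;0 0 0 0 0 0 .05;0 0 0 0 0 0 .05' 30
python3 -m creep '0 0 0 0 0 0 .05;0 0 0 0 0 0 .05;0 0 0 0 0 0 .05' 90
```

```text
time: 11.78
eef_pos: [0.5457, 0.305, 0.0542]
ee_rot: [3.139, 0.101, -0.003]
wrist_force: [-0.0, -0.7, 0.3]
width: 0.0851
gripper_force: 0.0
time: 12.37
eef_pos: [0.5474, 0.3062, 0.057]
ee_rot: [-3.139, -0.103, -0.004]
wrist_force: [0.4, -1.0, 6.5]
width: 0.0555
gripper_force: 32.2
time: 12.62
eef_pos: [0.5477, 0.3063, 0.0573]
ee_rot: [-3.138, -0.103, -0.005]
wrist_force: [-0.2, 0.0, 7.2]
width: 0.0547
gripper_force: 92.9
```

```bash
python3 -m creep '0 0 -.004 0 0 0 .05;0 0 -.01 0 0 0 .05;0 0 -.02 0 0 0 .05;0 0 -.025 0 0 0 .05;0 0 -.03 0 0 0 .05;0 0 -.03 0 0 0 .05;0 0 -.02 0 0 0 .05;0 0 -.004 0 0 0 .05' 90
python3 -m creep '.008 .02 0 0 0 0 .05;.007 .034 0 0 0 0 .05;.007 .036 0 0 0 0 .05;.004 .036 0 0 0 0 .05;0 .036 0 0 0 0 .05;0 .036 0 0 0 2 .05;0 .036 0 0 0 2 .05;0 .036 0 0 0 2 .05'
python3 -m creep '0 .03 0 0 0 2 .05;0 .015 0 0 0 2 .05;0 0 0 0 0 2 .05;0 0 0 0 0 1.7 .05;0 0 0 0 0 0 .05;0 0 0 0 0 0 .05'
python3 - <<'E'
from h import *
s=manip.sense();R=Ro.from_rotvec(s['ee_rot']).as_matrix();p=[.4990,.0076,-.1756]
print(s['joint_positions'].round(2),np.degrees(np.arctan2(R[1,0],R[0,0])),R[:,2].round(4),s['eef_pos'].round(4),s['wrist_force'])
home=np.array([p[0]+.0965*np.cos(p[2]),p[1]+.0965*np.sin(p[2]),.1])
print(home,R.T@(home-s['eef_pos']))
E
```

```text
time: 13.28
eef_pos: [0.5479, 0.3069, 0.2033]
ee_rot: [-3.136, -0.103, -0.01]
wrist_force: [-0.2, 0.8, 0.2]
width: 0.0543
gripper_force: 95.2
time: 13.95
eef_pos: [0.5849, 0.0362, 0.1971]
ee_rot: [3.141, -0.064, -0.005]
wrist_force: [-0.3, 0.6, -1.0]
width: 0.0544
gripper_force: 95.2
time: 14.45
eef_pos: [0.5836, -0.0047, 0.1979]
ee_rot: [-3.129, 0.267, 0.002]
wrist_force: [0.8, -0.9, -1.7]
width: 0.0543
gripper_force: 95.2
[-0.09  0.55  0.09  1.67 -0.06  0.93 -1.71] -9.737134477045522 [-0.0012  0.0015 -1.    ] [ 0.5836 -0.0047  0.1979] [ 0.77166544 -0.8912862  -1.65198647]
[ 0.59401601 -0.00925845  0.1       ] [0.01118194 0.00287662 0.09791056]
```

```bash
python3 -m creep '.005 .0015 .005 0 0 .3 .05;.0062 .0014 .012 0 0 0 .05;0 0 .02 0 0 0 .05;0 0 .022 0 0 0 .05;0 0 .018 0 0 0 .05;0 0 .008 0 0 0 .05;0 0 0 0 0 0 .05;0 0 0 0 0 0 .05'
python3 - <<'E'
from h import *
d=snap('wrist','w7');im=cv2.imread('pics/w7.png');s,R=info(d)
for z in(-.0507,.0233,.0478):
  print(z,proj(d,[s['eef_pos']+R@np.array([.0025,y,z]) for y in(-.028,.028)]).round(0).tolist())
q=proj(d,[.594,-.0093,.07])[0];print(q);x,y=140,max(int(q[1]-110),0);print(x,y)
c=im[y:y+200,x:x+266];cv2.imwrite('pics/w7c.png',cv2.convertScaleAbs(cv2.resize(c,None,fx=3,fy=3,interpolation=cv2.INTER_CUBIC),alpha=1.2))
E
```

```text
time: 15.12
eef_pos: [0.5947, -0.0118, 0.113]
ee_rot: [3.129, -0.28, -0.001]
wrist_force: [1.1, 0.9, -0.2]
width: 0.0544
gripper_force: 95.2
-0.0507 [[189.0, 339.0], [358.0, 339.0]]
0.0233 [[222.0, 246.0], [326.0, 246.0]]
0.0478 [[228.0, 230.0], [320.0, 230.0]]
[270.12918485 238.79230806]
140 128
```

View pics/w7c.png

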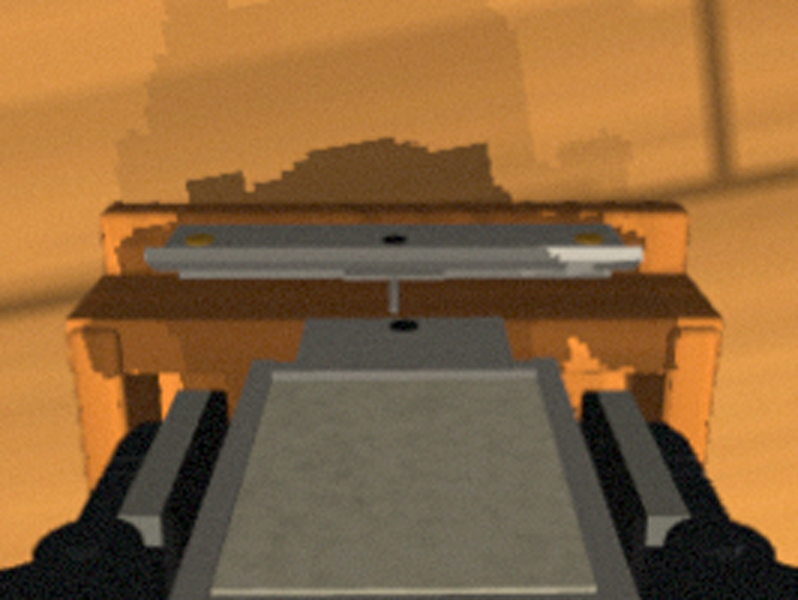

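The holder is held straight, ticket toward the camera. Tongue end is at crop row 318, columns 303–505, plate foot at row 362, columns 250–560. The lip spans columns 145–643 at row 247, the board's front edge is at row 318 (67–722) and its rear edge at about row 378. The holder sits a couple of millimetres off in y, so I'll compute the correction.

```bash
python3 - <<'E'
from h import *
d=ld('w7');s,R=info(d);f=lambda x,y:(140+x/3-.33,128+y/3-.33)
im=cv2.GaussianBlur(cv2.imread('pics/w7.png'),(0,0),.7).astype(int)[:,:,1]
T=lambda p,z:(R.T@(atz(d,f(*p),z)-s['eef_pos']))[:2].round(4)
tz=s['eef_pos'][2];print(s['eef_pos'],np.degrees(np.arctan2(R[1,0],R[0,0])),R[:,2].round(4))
for n,p,z in[('board fl',(67,318),.044),('board fr',(722,318),.044),('board rear L',(165,378),.044),('lip l',(145,249),.047),('lip r',(643,249),.047),('lip in',(394,270),.047),
 ('tongue l',(303,319),tz-.0465),('tongue r',(505,319),tz-.0465),('foot l',(250,362),tz-.0233),('foot r',(560,362),tz-.0233),('ticket bottom l',(275,372),tz-.0203),('mark',(393,300),.03),('leaf l',(345,274),.029),('leaf r',(445,274),.029)]:print(n,T(p,z))
for c in (230,255,262,275,290,315):print(c,im[205:265,c].tolist())
for r in(236,240,244):print(r,im[r,220:330].tolist())
E
```

```text
[ 0.59530047 -0.01186117  0.11390957] -10.23569159554426 [ 0.0015 -0.     -1.    ]
board fl [-0.0093 -0.0769]
board fr [-0.0092  0.073 ]
board rear L [-0.0243 -0.0554]
lip l [ 0.0083 -0.0567]
lip r [0.0084 0.0528]
lip in [ 0.0035 -0.0019]
tongue l [ 0.0002 -0.0202]
tongue r [0.0002 0.0207]
foot l [ 0.0014 -0.0275]
foot r [0.0014 0.0283]
ticket bottom l [ 0.0008 -0.0226]
mark [-0.0102 -0.0024]
leaf l [-0.0039 -0.0139]
leaf r [-0.0039  0.0101]
230 [60, 60, 60, 62, 65, 76, 89, 93, 92, 89, 83, 78, 82, 92, 96, 79, 51, 37, 35, 35, 37, 39, 38, 39, 40, 40, 39, 39, 41, 47, 55, 59, 60, 60, 61, 61, 62, 61, 60, 59, 60, 61, 62, 65, 65, 67, 72, 79, 82, 79, 76, 77, 80, 82, 82, 82, 82, 84, 87, 86]
255 [63, 63, 62, 61, 65, 77, 89, 93, 93, 88, 83, 80, 76, 76, 83, 85, 65, 44, 39, 39, 38, 37, 38, 38, 38, 38, 38, 39, 44, 56, 62, 64, 65, 66, 66, 65, 65, 65, 64, 65, 65, 65, 66, 66, 65, 68, 82, 97, 102, 97, 90, 87, 84, 84, 86, 88, 88, 87, 88, 87]
262 [61, 60, 61, 63, 66, 77, 89, 93, 92, 89, 82, 77, 73, 74, 82, 84, 64, 44, 36, 36, 38, 37, 37, 37, 37, 37, 38, 41, 46, 54, 62, 64, 64, 64, 64, 65, 63, 63, 66, 67
[... 1454 characters left out ...]
66, 65, 66, 67, 67, 65, 65, 67, 67, 66, 66, 67, 67, 67, 66, 66, 65, 66, 66, 66, 66, 66, 65, 65, 65, 65, 65, 65, 66, 65, 64, 65, 65, 64, 65, 66, 65, 65, 65, 66, 66, 64, 64, 63, 61, 62, 61, 62, 62, 61, 64, 70, 73, 73, 73, 73, 73, 73, 73, 72, 71, 72, 76, 86]
244 [61, 61, 61, 61, 61, 61, 60, 60, 60, 59, 59, 59, 59, 61, 60, 59, 60, 60, 61, 63, 66, 67, 66, 65, 65, 66, 66, 67, 66, 66, 66, 66, 65, 66, 65, 65, 67, 67, 66, 65, 66, 68, 67, 67, 65, 66, 66, 66, 65, 65, 66, 67, 67, 67, 66, 65, 65, 65, 65, 66, 66, 64, 65, 65, 66, 67, 67, 67, 65, 64, 65, 65, 66, 67, 66, 65, 66, 67, 66, 66, 65, 64, 65, 65, 65, 64, 66, 65, 63, 63, 63, 62, 61, 60, 58, 59, 61, 65, 69, 69, 69, 68, 71, 72, 72, 71, 71, 72, 72, 80]
```

```bash
python3 -m creep '-.0003 -.0012 0 0 0 -.15 .05;-.0002 -.0012 .004 0 0 0 .05;0 0 .006 0 0 0 .05;0 0 .006 0 0 0 .05;0 0 .002 0 0 0 .05;0 0 0 0 0 0 .05' 100
python3 -m creep '0 0 .002 0 0 0 .05;0 0 .002 0 0 0 .05;0 0 .002 0 0 0 .05;0 0 0 0 0 0 .05'
```

```text
time: 15.67
eef_pos: [0.5936, -0.0094, 0.0945]
ee_rot: [3.129, -0.276, -0.003]
wrist_force: [-0.4, 0.9, -0.5]
width: 0.054
gripper_force: 104.9
time: 16.0
eef_pos: [0.5941, -0.0094, 0.089]
ee_rot: [-3.129, 0.276, 0.001]
wrist_force: [-0.4, 0.1, -1.2]
width: 0.0541
gripper_force: 104.9
```

```bash
python3 -m creep '0 0 .0015 0 0 0 .05;0 0 .0015 0 0 0 .05;0 0 0 0 0 0 .05;0 0 0 0 0 0 .05'
python3 -m creep '0 0 .0015 0 0 0 .05;0 0 .0015 0 0 0 .05;0 0 0 0 0 0 .05;0 0 0 0 0 0 .05'
python3 -m creep '0 0 .001 0 0 0 .05;0 0 .001 0 0 0 .05;0 0 0 0 0 0 .05;0 0 0 0 0 0 .05'
```

```text
time: 16.33
eef_pos: [0.5943, -0.0094, 0.0864]
ee_rot: [-3.129, 0.276, 0.0]
wrist_force: [-0.4, 0.5, -0.2]
width: 0.0546
gripper_force: 104.9
time: 16.67
eef_pos: [0.5943, -0.0094, 0.0833]
ee_rot: [-3.129, 0.276, 0.0]
wrist_force: [0.7, -1.1, -0.3]
width: 0.0542
gripper_force: 104.9
time: 17.0
eef_pos: [0.5943, -0.0094, 0.0813]
ee_rot: [-3.129, 0.276, 0.0]
wrist_force: [-1.0, -0.9, 0.1]
width: 0.0543
gripper_force: 104.9
```

```bash
python3 -m creep '0 0 .001 0 0 0 .05;0 0 .001 0 0 0 .05;0 0 0 0 0 0 .05'
python3 -m creep '0 0 .001 0 0 0 .05;0 0 .001 0 0 0 .05;0 0 0 0 0 0 .05'
python3 -m creep '0 0 .001 0 0 0 .05;0 0 .001 0 0 0 .05;0 0 0 0 0 0 .05'
```

```text
time: 17.25
eef_pos: [0.5947, -0.0095, 0.0795]
ee_rot: [-3.129, 0.276, -0.001]
wrist_force: [1.2, -0.3, -1.0]
width: 0.0543
gripper_force: 104.9
time: 17.5
eef_pos: [0.5949, -0.0095, 0.0776]
ee_rot: [-3.129, 0.277, -0.002]
wrist_force: [0.5, -0.5, 0.3]
width: 0.0544
gripper_force: 104.9
time: 17.75
eef_pos: [0.5949, -0.0094, 0.0754]
ee_rot: [-3.129, 0.276, -0.002]
wrist_force: [0.5, -1.1, 0.2]
width: 0.0542
gripper_force: 104.9
```

```bash
python3 -m creep '0 0 .001 0 0 0 .05;0 0 .001 0 0 0 .05;0 0 0 0 0 0 .05'
python3 -m creep '0 0 .001 0 0 0 .05;0 0 .001 0 0 0 .05;0 0 0 0 0 0 .05'
python3 -m creep '0 0 .001 0 0 0 .05;0 0 0 0 0 0 .05;0 0 0 0 0 0 .05'
python3 -m creep '0 0 .0005 0 0 0 .05;0 0 0 0 0 0 .05;0 0 0 0 0 0 .05'
```

```text
time: 18.0
eef_pos: [0.5947, -0.0094, 0.0733]
ee_rot: [-3.129, 0.276, -0.001]
wrist_force: [2.3, 0.0, -0.6]
width: 0.054
gripper_force: 104.9
time: 18.25
eef_pos: [0.5944, -0.0094, 0.0712]
ee_rot: [-3.129, 0.276, -0.0]
wrist_force: [1.8, -0.7, -1.0]
width: 0.0541
gripper_force: 104.9
time: 18.5
eef_pos: [0.5944, -0.0094, 0.0703]
ee_rot: [-3.129, 0.276, -0.0]
wrist_force: [2.5, 0.3, -1.0]
width: 0.054
gripper_force: 104.9
time: 18.75
eef_pos: [0.5944, -0.0094, 0.0699]
ee_rot: [-3.129, 0.276, -0.0]
wrist_force: [1.8, -0.8, -0.7]
width: 0.0542
gripper_force: 104.9
```

```bash
python3 -m creep '0 0 .001 0 0 0 .05;0 0 0 0 0 0 .05;0 0 0 0 0 0 .05'
python3 -m creep '0 0 .0005 0 0 0 .05;0 0 0 0 0 0 .05;0 0 0 0 0 0 .05'
python3 -m creep '0 0 .0005 0 0 0 .05;0 0 0 0 0 0 .05;0 0 0 0 0 0 .05'
```

```text
time: 19.0
eef_pos: [0.5944, -0.0094, 0.0689]
ee_rot: [-3.129, 0.276, 0.0]
wrist_force: [2.9, 0.4, -2.4]
width: 0.0542
gripper_force: 104.9
time: 19.25
eef_pos: [0.5943, -0.0094, 0.0684]
ee_rot: [-3.129, 0.276, 0.0]
wrist_force: [3.1, -0.9, -0.6]
width: 0.054
gripper_force: 104.9
time: 19.5
eef_pos: [0.5944, -0.0094, 0.0679]
ee_rot: [-3.129, 0.276, -0.0]
wrist_force: [2.0, -0.7, -0.3]
width: 0.0541
gripper_force: 104.9
```

```bash
python3 -m creep '0 0 .0005 0 0 0 .05;0 0 0 0 0 0 .05;0 0 0 0 0 0 .05'
```

```text
time: 19.75
eef_pos: [0.5944, -0.0094, 0.0675]
ee_rot: [-3.129, 0.276, -0.0]
wrist_force: [2.2, -0.0, -0.4]
width: 0.0539
gripper_force: 104.9
```

```bash
python3 -m creep '0 0 .0005 0 0 0 .05;0 0 0 0 0 0 .05;0 0 0 0 0 0 .05'
python3 -m creep '0 0 .0005 0 0 0 .05;0 0 0 0 0 0 .05;0 0 0 0 0 0 .05'
```

```text
time: 20.0
eef_pos: [0.5945, -0.0094, 0.0674]
ee_rot: [-3.129, 0.276, -0.001]
wrist_force: [1.9, -0.9, 3.4]
width: 0.054
gripper_force: 105.0
time: 20.25
eef_pos: [0.5946, -0.0094, 0.0673]
ee_rot: [-3.129, 0.276, -0.001]
wrist_force: [-0.1, -0.4, 6.5]
width: 0.0542
gripper_force: 105.3
```

```bash
python3 -m creep '0 0 .0005 0 0 0 .05;0 0 0 0 0 0 .05;0 0 0 0 0 0 .05'
```

```text
time: 20.5
eef_pos: [0.5947, -0.0095, 0.0673]
ee_rot: [-3.129, 0.277, -0.001]
wrist_force: [0.3, -0.5, 9.4]
width: 0.0539
gripper_force: 105.5
```

```bash
python3 -m creep '0 0 .0006 0 0 0 .05;0 0 0 0 0 0 .05;0 0 .0005 0 0 0 .05;0 0 0 0 0 0 .05;0 0 0 0 0 0 .05;0 0 0 0 0 0 .05'
python3 - <<'E'
from h import *
d=snap('wrist','w8');s,R=info(d);im=cv2.GaussianBlur(cv2.imread('pics/w8.png'),(0,0),.7).astype(int)[:,:,1]
print(s['wrist_force'],s['torque'],R[:,2].round(4))
for n,x,z in(('foot',.0012,.0233),('ticket bot',.0012,.0203),('top front',.0012,-.0507),('top rear',-.0038,-.0507)):
    print(n,proj(d,[s['eef_pos']+R@np.array([x,0,z])]).round(1))
for c in(255,290):print(c,im[205:262,c].tolist(),im[320:362,c].tolist())
E
```

```text
time: 21.0
eef_pos: [0.5948, -0.0095, 0.0672]
ee_rot: [-3.129, 0.277, -0.002]
wrist_force: [-1.1, -0.0, 14.5]
width: 0.0542
gripper_force: 105.9
[-0.86970494  0.27661415 15.39912357] [-0.01392156  0.40613936 -0.00992148] [ 1.4e-03  2.0e-04 -1.0e+00]
foot [[274.  249.1]]
ticket bot [[274.  251.4]]
top front [[273.8 342.4]]
top rear [[273.8 354.3]]
255 [62, 61, 61, 60, 61, 61, 58, 58, 53, 39, 34, 37, 41, 48, 54, 58, 59, 61, 62, 61, 60, 61, 63, 63, 63, 62, 61, 63, 65, 63, 64, 74, 86, 93, 96, 96, 92, 86, 78, 75, 71, 67, 66, 66, 67, 69, 79, 95, 103, 100, 93, 88, 87, 87, 87, 87, 89] [90, 90, 90, 100, 118, 120, 91, 70, 67, 68, 67, 66, 66, 65, 66, 66, 66, 65, 67, 75, 86, 96, 103, 106, 106, 105, 104, 104, 104, 104, 104, 88, 54, 40, 38, 39, 40, 40, 40, 42, 41, 40]
290 [60, 60, 61, 62, 62, 62, 60, 59, 55, 46, 39, 37, 38, 43, 50, 54, 56, 58, 60, 60, 61, 62, 63, 64, 63, 62, 62, 62, 63, 62, 63, 74, 86, 93, 96, 96, 94, 89, 81, 76, 71, 68, 67, 67, 66, 70, 84, 100, 104, 100, 91, 88, 88, 88, 89, 89, 90] [90, 90, 92, 103, 123, 117, 83, 68, 64, 64, 65, 65, 65, 64, 64, 65, 64, 63, 67, 74, 85, 95, 102, 104, 103, 102, 103, 104, 104, 106, 101, 80, 53, 40, 38, 38, 39, 41, 41, 42, 41, 39]
```

```bash
python3 -m creep '0 0 0 0 0 0 .05;0 0 0 0 0 0 .05;0 0 0 0 0 0 .05' && python3 -c "
from cell import manip
s=manip.sense();print(s['wrist_force'],s['eef_pos']);print(manip.sign_off())"
```

```text
time: 21.3
eef_pos: [0.5948, -0.0095, 0.0673]
ee_rot: [-3.129, 0.277, -0.002]
wrist_force: [-0.1, 0.6, 14.3]
width: 0.0541
gripper_force: 105.9
[-0.13581952  0.55847483 14.26837287] [ 0.59478035 -0.0094681   0.06725911]
the job is handed in; nothing more can be done
None
```

I handed the job in at 21.3 s: the loose vase lies centred on the tray's two vases, and the larger holder is seated behind the lip, still gripped and pressed down at about 14 N; I did not re-check the vases by camera after the holder went in.

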